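# Plug the open vacuum port and set the bleed screw

## Robot

A 6-joint arm with a two-finger parallel gripper is mounted at the origin on a cart in front of the work surface, level with it; the furniture and walls round the work are solid. World frame = base frame: x ahead of the robot, y to its left, z up, the work surface at z = 0. Lengths are in m, angles in rad, forces in N, time in s.
With the tool pointing down it reaches from about 0.3 to 0.775 m from the base axis. Payload 14.6 kg.
Tool frame: the origin (TCP) lies at the very end of the fingers, on their centre line; the grasp point (between the pads) lies 19 mm behind it; z points along the fingers, y is the line along which they close (so a half turn about z gives the same grasp; the last joint's range is limited). The gripper opens to 94 mm and grips with 3 to 60 N. Pads are 16 mm wide; open, the fingers measure 119 mm over their backs; the gripper's body (75 mm by 177 mm) begins 78 mm behind the grasp point.
Start: joints at [-1.349, 0.3, 1.521, -0, 1.321, -0.067], TCP at [0.157, -0.527, 0.205] pointing down, gripper open.
Joint ranges: [-3.03, 3.03], [-0.79, 2.21], [0.23, 2.52], [-1.04, 4.18], [0, 3.07], [-2.55, 2.55]. Speed limits (rad/s): [2.22, 2.22, 2.57, 3.14, 3.14, 3.14].

## Interface

Orientations are given as [roll, pitch, yaw] about the fixed x, y, z axes, in that order (R = Rz(yaw) Ry(pitch) Rx(roll)).
In Python, from station import status, vision, order, silhouettes gives the robot as it stands. The module is installed in compiled form; this text tells all that it offers.
- The arm moves only by the shell command python3 -m pendant 'ROWS' [FORCE]. ROWS is JSON, one flat list of numbers, 7 for each row, row after row: the shift along the tool's x, y, z in units of 500 mm (1.0 is 500 mm), then the turn, a rotation vector about the tool's x, y, z in units of 90 degrees (1.0 is 90 degrees), then the opening, from -1 (shut) to 1 (fully open). A call has 1 to 12 rows; each row is the pose to reach, as a shift and turn from the pose commanded when the call began, along the tool's axes at that moment; what a row does not reach only later rows make up. A row lasts 1/10 s, in which the tool goes at most 50 mm and 8.59 degrees, less where a joint would pass 70% of its speed; a pose out of reach is approached as far as the arm can. A call with a number of a shift or a turn outside -1 to 1 is refused whole. A call with a gripper value outside its range is refused whole. The fingers move at their own pace and stop on an object; FORCE is the grip in N (left out, the last holds). Time passes only in rows, so rows that repeat a pose let the fingers close. It gives the time, the measured TCP pose, the force, the opening and the grip force at its end, in the units of the state.
- status.get_obs(): the state, without advancing time (a new reading comes with each control period).
- vision.camera(name): name is "side" or "top"; returns a dict with "pixels" (420x560x3 uint8, red, green, blue), "K" (3x3 intrinsics, pixels), "R" (3x3) and "t" (3): a world point X has camera coordinates R X + t. Camera axes: x right, y down, z forward; pixel columns grow to the right and rows downward; lengths in m; the calibration is good to about 2 mm. A picture is of the moment at which its call begins. There is no depth.
- order.hand_in(): hands the job in; it is judged then, once.
Trained networks look in a picture, given as the dict that the camera call returned (one of the last four; its "shot" number tells which), for a name from the list of things; names that differ only in an ending like _2 or _b are one class to them, and where a whole thing is asked for, a point or a joint stands for the part that bears it (a point fixed in the world has none). Each returns a list of dicts, best first, with "score" (0 to 1); they miss things now and then, are a little off and sometimes report something else, mostly with a low value. They report only what shows in the picture. A call takes as long as a camera call. They do not tell look-alikes from the thing itself.
- silhouettes(target, picture): "region" (420x560 bool, what is visible of it) and "extent" ([left, top, right, bottom] in pixels, round what is visible of it).
The state is a dict: "time_s": time; "qpos": joint angles; "joint_vel": joint speeds; "tau": joint torques, N m; "ee_pos": TCP position; "eef_rot": TCP orientation; "force": force on the tool from outside, world axes, zero at the start; "moment": the same for the moment, N m; "grip_width": finger opening in m; "grip_force": force on a finger pad.
Only numpy, scipy, OpenCV 4.12 (cv2) and the standard library are available. Lean on these libraries where they do the work, as an engineer would, in place of code of your own. Each camera call takes 0.05 s, during which the arm holds its last target. There are 200 camera calls.

## Task

Get the vacuum manifold ready: pick up the loose white stopper, dip its tip in the small porcelain wetting pot, and push it fully home in the manifold's open port. Then turn the bleed thumbscrew clockwise until it seats, back it off a quarter turn, and finish still gripping the thumbscrew there so that I can tighten its lock ring. Leave the pot, the beaker and the wash bottle standing where they are.

Things in the scene. Friction and masses are not known exactly. Their poses are not given: they have to be found in the camera images.
- stopper: Loose white plastic stopper, 58 mm tall, 60 g, standing on its tip. Origin: centre of the tip's underside, z up its axis. Plug 30 mm long, 18 mm in diameter at the tip, 20 mm at its top; flange 34 mm in diameter, 4 mm thick (z 30 to 34 mm); round knurled grip 26 mm in diameter, z 35 to 58 mm, to be gripped from above.
- dip_pot: Small open white porcelain pot, loose, 0.16 kg, 66 mm across the rim, 32 mm high, inside 54 mm wide, inner floor 6 mm above its underside. Origin: centre of its underside. The tip is dipped when the held stopper's tip is more than 6 mm below the rim for about 0.2 s; it need not touch the floor.
- pot_rim (a point): Centre of the pot's mouth, at the height of its rim.
- manifold: Fixed steel vacuum manifold: base plate 400 x 90 mm, tube along its own y (left). Origin under the plate's centre. Flared necks at own y -75, 0, 75 mm, rims 94 mm up; two hold fixed stoppers like the loose one (tops 122 mm up), one is open, which one varies. Round gauge at own y -160 (top 128 mm up); brass bleed valve with its thumbscrew at own y +165 mm (the left end).
- port_mouth (a point): Centre of the open port's mouth, at the height of its rim, z up. Rim 37 mm outside diameter; mouth about 28 mm wide, narrowing within 7 mm to a bore of 22.4 mm, 32 mm deep. With the stopper home its flange rests on the rim, so its origin is 30 mm below this point.
- bleed_screw: Steel bleed thumbscrew, axis upright: a flat upright wing 40 mm long, 10 mm thick, 26 mm high, to be pinched across its thickness from above. Origin on the axis, 73 mm above the worktop; own x along the wing. Wing from 17 to 43 mm above the origin; stem and lock ring below it are under 23 mm wide. Rises 1.5 mm a turn as it is unscrewed; stays where it is left.
- bleed_grip (a point): On the thumbscrew's axis at mid height of the wing, 30 mm above the screw's origin, own x along the wing. When seated, the wing stands 0.6 rad counter-clockwise, seen from above, from the line of the manifold's tube (half turns look alike).
- bleed_turn (a joint): Angle of the thumbscrew in rad: 0 is seated (a hard stop), grows counter-clockwise seen from above as it is unscrewed, up to 3.3. Starts between 2.0 and 2.9. A quarter turn off the seat is 1.57. Turning takes about 0.07 N m until it seats.
- beaker: Clear glass beaker, bystander, 68 mm across, 83 mm high. Origin at the centre of its underside.
- wash_bottle: White bottle with a red cap, bystander, 60 mm across, 150 mm high. Origin at the centre of its underside.
There are look-alikes about, which are no part of the job. What is shaped like the stopper but brown, pink or red is not meant.

How it is judged:
On the way, in this order (a step that is already met when the one before it is completed fails the run):
1. the held stopper's tip is dipped in the pot (z of stopper in the frame of pot_rim below -0.006 m and horizontal distance between stopper and pot_rim below 0.022 m and angle between stopper's own z axis and vertical below 0.6 rad and contact force between the fingers and stopper above 1 N), for 0.2 s.
2. the stopper is home in the open port (z of stopper in the frame of port_mouth below -0.0275 m and horizontal distance between stopper and port_mouth below 0.004 m and angle between stopper's own z axis and vertical below 0.1 rad), for 0.2 s.
3. the gripped thumbscrew has seated (value of joint bleed_turn below 0.08 rad and contact force between the fingers and bleed_screw above 1 N), for 0.1 s.
At the end, for the whole second after the job is handed in: The seated thumbscrew stands still 75 to 105 degrees off its seat (1.31 to 1.83 rad), gripped by the fingers (over 3 N); the stopper is home in the open port (origin at least 27.5 mm below the rim, within 4 mm of the axis, upright); the pot stands within 40 mm of its start (all of step 2 and value of joint bleed_turn between 1.31 and 1.83 rad and velocity of joint bleed_turn between -0.1 and 0.1 rad/s and contact force between the fingers and bleed_screw above 3 N and angle between dip_pot's own z axis and vertical below 0.15 rad and distance of dip_pot from where it was at the start of the episode below 0.04 m); the arm keeps its last pose, push and grip.
It fails at once if the pot is tipped over or shoved away (angle between dip_pot's own z axis and vertical above 0.5 rad or distance of dip_pot from where it was at the start of the episode above 0.04 m).
It fails at once if the beaker or the wash bottle is disturbed (distance of any of beaker, wash_bottle from where it was at the start of the episode above 0.03 m).
It also fails if it takes over 64 s, if anything falls off the work surface, if the arm or the gripper's body presses on something with over 40 N, if the wrist force passes 120 N, or if a joint passes its speed limit or range.

## Working session

There is one attempt and no reset: what is moved stays moved. The work goes in short steps, Python scripts to look and compute and a shell command to move; the robot and the scene stay as the last step left them, time stands still between calls to the robot, and variables do not carry over. Pictures are saved under pics/ and viewed, at most 10 in all, crops included, and the job is handed in when it is done.

```bash
mkdir -p pics; python3 - <<'E'
from station import status, vision, silhouettes
import cv2,numpy as np
o=status.get_obs();print(o)
for n in("side","top"):
    c=vision.camera(n);cv2.imwrite(f"pics/{n}0.png",c["pixels"][:,:,::-1]);print(n,c["K"].tolist(),c["R"].tolist(),c["t"].tolist())
    for t in["stopper","dip_pot","manifold","bleed_screw","beaker","wash_bottle"]:
        print(t,[(round(float(s["score"]),2),[int(v) for v in s["extent"]]) for s in silhouettes(t,c)])
E
```

```text
{'time_s': 0.0, 'qpos': array([-1.34858966e+00,  3.00494432e-01,  1.52160429e+00, -8.73025217e-06,
        1.32067693e+00, -6.65983160e-02]), 'joint_vel': array([-0.00022412, -0.00164315, -0.0004287 ,  0.00093465,  0.00027603,
        0.00064077]), 'tau': array([-8.33389549e-04, -5.31804299e+01, -3.52742743e+01,  7.08388863e-02,
        2.43695697e-02, -7.44516274e-05]), 'ee_pos': array([ 0.15658065, -0.52696168,  0.20486371]), 'eef_rot': array([-3.14041171e+00, -7.02901752e-05,  2.88807110e-01]), 'force': array([ 0.44715284,  0.09492637, -0.29559791]), 'moment': array([ 0.0079921 , -0.02448087,  0.01985035]), 'grip_force': 0.0, 'grip_width': 0.09403053460096387}
side [[429.3381927097659, 0.0, 278.47029674007564], [0.0, 429.3381927097659, 207.92916614450525], [0.0, 0.0, 1.0]] [[-0.8577848966808236, 0.5139317242807867, 0.008902460561370265], [0.42296884466688117, 0.7155915036059155, -0.555901211015221], [-0.29206579304573327, -0.4730781993971007, -0.8312006916429777]] [0.5170430569579558, -0.11715058678289521, 1.1223498696543512]
stopper [(0.82, [312, 365, 335, 386]), (0.72, [377, 311
[... 432 characters left out ...]
6329400956], [0.0, 425.2147722219815, 210.73074548285186], [0.0, 0.0, 1.0]] [[-0.002121629261492143, -0.9997080100926758, 0.024070588813307082], [-0.9966485915294874, 0.00014553950297222854, -0.08180197931922134], [0.08177459074532888, -0.024163471911039562, -0.99635788898048]] [-0.08579615585296879, 0.5383885083287723, 1.1039003603961786]
stopper [(0.69, [220, 244, 230, 256]), (0.65, [153, 158, 161, 174]), (0.59, [182, 242, 195, 252]), (0.47, [158, 222, 173, 238])]
dip_pot [(0.9, [291, 241, 313, 262]), (0.4, [186, 201, 200, 213])]
manifold [(0.9, [182, 183, 352, 231])]
bleed_screw [(0.49, [185, 202, 202, 211])]
beaker [(0.78, [376, 187, 409, 215])]
wash_bottle [(0.68, [362, 143, 399, 175])]
```

```bash
python3 - <<'E'
import cv2
a=cv2.imread("pics/side0.png");b=cv2.imread("pics/top0.png")
cv2.imwrite("pics/s1.png",cv2.resize(a[100:400,150:430],None,fx=2,fy=2,interpolation=3)[:600])
cv2.imwrite("pics/t1.png",cv2.resize(b[130:310,140:420],None,fx=2.8,fy=2.8,interpolation=3))
E
```

```text
(no output)
```

View pics/s1.png

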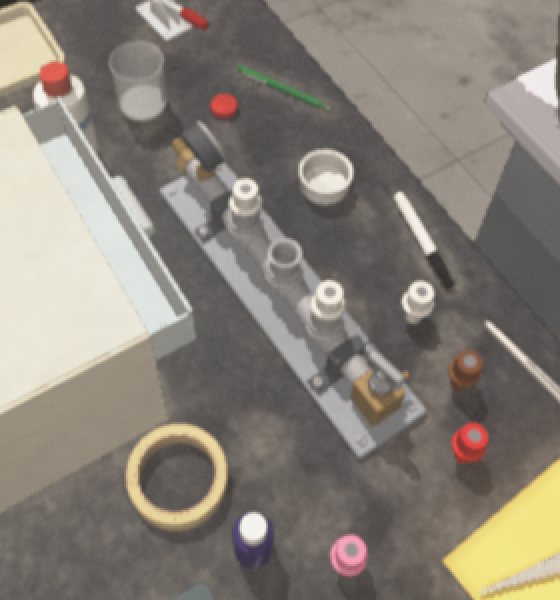

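View pics/t1.png

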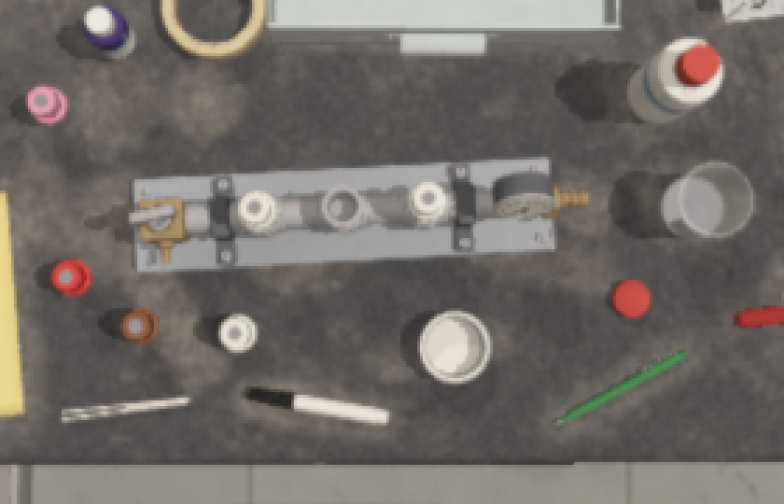

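The loose white stopper is at top ≈(225,249), side ≈(361,246). Brown (190,246), red (165,229) and pink (156,167) are look-alikes ruled out by colour. The two white ones at (232,204) and (293,201) sit in the manifold, and the open port is the middle one at (263,204). Next I measure and overlay the model on a crop to confirm.

```bash
cat > h.py <<'E'
import numpy as np,cv2
from scipy.optimize import least_squares
from station import vision,status
def proj(c,X):
    p=(np.atleast_2d(X)@np.array(c["R"]).T+c["t"])@np.array(c["K"]).T
    return p[:,:2]/p[:,2:]
def ring(x,y,z,r):
    a=np.linspace(0,2*np.pi,60);return np.c_[x+r*np.cos(a),y+r*np.sin(a),0*a+z]
def tri(cs,px,z):   # x,y at known z from both cameras
    f=lambda v:np.ravel([proj(c,[v[0],v[1],z])[0]-p for c,p in zip(cs,px)])
    s=least_squares(f,[.5,0]);return s.x,s.fun
def man(m,ox,oy):
    c,s=np.cos(m[2]),np.sin(m[2]);return m[0]+c*ox-s*oy,m[1]+s*ox+c*oy
E
python3 - <<'E'
from h import *
cs=[vision.camera("top"),vision.camera("side")]
T=lambda u,v:np.array([u/2.8+140-.3,v/2.8+130-.3]); S=lambda u,v:np.array([u/2+150-.25,v/2+100-.25])
st,r1=tri(cs,[T(238,333),S(422,292)],.058);print("stopper",st,r1)
pot,r2=tri(cs,[T(455,346),S(326,174)],.032);print("pot",pot,r2)
pts=[(0,75,.122,T(255,208),S(330,293)),(0,-75,.122,T(429,200),S(245,188)),(0,0,.094,T(344,206),S(285,252))]
f=lambda m:np.ravel([proj(c,[*man(m,a,b),z])[0]-p for a,b,z,*pp in pts for c,p in zip(cs,pp)])
s=least_squares(f,[.5,0,0]);m=s.x;print("man",m,s.fun.round(1))
for n,a in(("port",0),("screw",165)):print(n,man(m,0,a*1e-3) )
E
```

```text
stopper [0.43739203 0.06069637] [-1.52176005  0.56417571 -1.0769525  -0.83984433]
pot [ 0.42567515 -0.1386589 ] [-1.37748965  0.16634318 -0.77425394 -1.22510016]
man [-0.2999295   0.00630746  0.72767212] [ 5368.3 -4796.9 -2907.4  -779.2  3700.3 -3244.2 -2326.4  -621.2   -20.4
   365.4   282.3  -128.8]
port (np.float64(-0.29992950277989205), np.float64(0.006307456620807133))
screw (np.float64(-0.4096764736546511), np.float64(0.12951704384442697))
```

```bash
python3 - <<'E'
from h import *
cs=[vision.camera("top"),vision.camera("side")]
T=lambda u,v:np.array([u/2.8+140-.3,v/2.8+130-.3]); S=lambda u,v:np.array([u/2+150-.25,v/2+100-.25])
pts=[(0,.075,.122,T(255,208),S(330,293)),(0,-.075,.122,T(429,200),S(245,188)),(0,0,.094,T(344,206),S(285,252))]
f=lambda m:np.ravel([proj(c,[*man(m,a,b),z])[0]-p for a,b,z,*pp in pts for c,p in zip(cs,pp)])
s=least_squares(f,[.5,0,0]);m=s.x;print("man",m,s.fun.round(1))
port=man(m,0,0);sc=man(m,0,.165);print("port",port,"screw",sc)
st=(.4374,.0607);pot=(.4257,-.1387)
out=[]
for c,(x0,y0,w,h) in zip(cs,[(170,170,160,110),(270,160,140,150)]):
    k=5 if w==160 else 4
    im=cv2.resize(c["pixels"][y0:y0+h,x0:x0+w,::-1],None,fx=k,fy=k,interpolation=3)
    def dr(P,col):cv2.polylines(im,[np.int32((proj(c,P)-[x0,y0]+.5)*k)],False,col,1)
    for z,r in((.058,.013),(.034,.017)):dr(ring(*st,z,r),(0,255,0))
    dr(ring(*pot,.032,.033),(0,0,255));dr(ring(*port,.094,.0185),(255,0,0))
    for b in(-.075,.075):dr(ring(*man(m,0,b),.122,.013),(0,255,255))
    for z in(.09,.116):
        a=m[2]+np.pi/2+.6+2.64;dr(np.array([[sc[0]+d*np.cos(a),sc[1]+d*np.sin(a),z] for d in(-.02,.02)]),(255,0,255))
    dr(np.array([[*man(m,a,b),.006] for a,b in((-.045,-.2),(.045,-.2),(.045,.2),(-.045,.2),(-.045,-.2))]),(255,255,0))
    cv2.imwrite(f"pics/ov{k}.png",im)
E
```

```text
man [ 0.54956897 -0.03680667  0.04919136] [-0.7  0.3 -0.9 -1.1 -0.9  0.1 -0.3 -0.4 -1.2  0.6 -0.7 -0.3]
port (np.float64(0.5495689700129595), np.float64(-0.036806672720896355)) screw (np.float64(0.5414556691493301), np.float64(0.12799373489114882))
```

View pics/ov5.png

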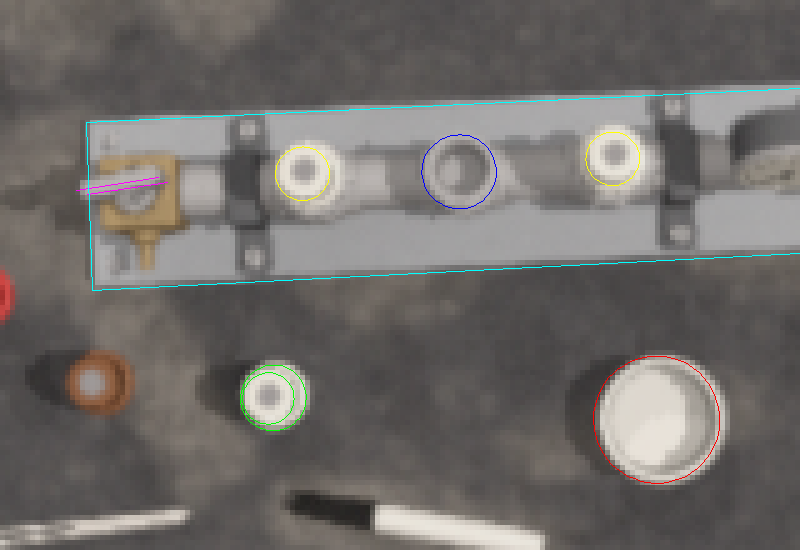

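View pics/ov4.png

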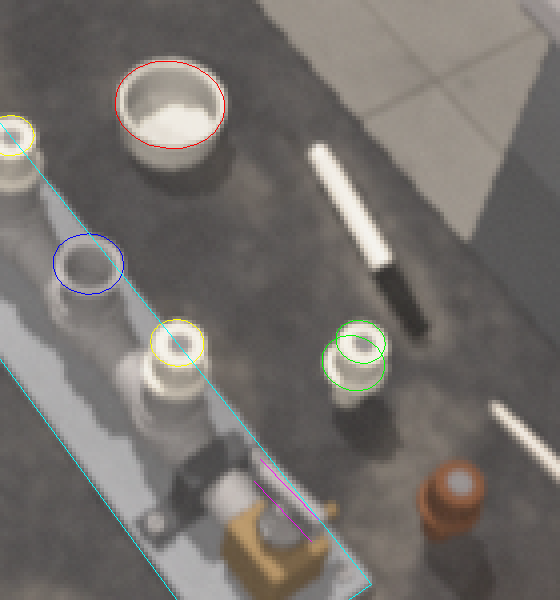

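Overlays match within about 1 px in both cameras: stopper (270,397) top and (360,345) side, pot, middle open port, wing. The loose white stopper is confirmed. Now the approach numbers.

```bash
cat >> h.py <<'E'
from scipy.spatial.transform import Rotation as Ro
def go(x,y,z,yaw):
    o=status.get_obs();R0=Ro.from_euler("xyz",o["eef_rot"])
    d=R0.inv().apply(np.array([x,y,z])-o["ee_pos"])/.5
    w=(R0.inv()*Ro.from_euler("xyz",[np.pi,0,yaw])).as_rotvec()/(np.pi/2)
    print("shift",d.round(4),"turn",w.round(4),"| t",round(float(o["time_s"]),2),"pos",o["ee_pos"].round(4),"rot",o["eef_rot"].round(3),"q6",o["qpos"][5].round(2),"F",o["force"].round(1),"w",round(float(o["grip_width"]),4),"g",round(float(o["grip_force"]),1))
E
python3 -c "
from h import *
go(.4374,.0607,.14,1.62)"
```

```text
shift [ 0.8731 -0.9673  0.1309] turn [-0.     -0.     -0.8475] | t 0.9 pos [ 0.1566 -0.5272  0.2055] rot [-3.142  0.     0.289] q6 -0.07 F [-0.4 -0.7  0.3] w 0.0939 g 0.0
```

```bash
python3 -m pendant '[0.873,-0.967,0.13,0,0,-0.848,0.3, 0.873,-0.967,0.13,0,0,-0.848,0.3, 0.873,-0.967,0.13,0,0,-0.848,0.3, 0.873,-0.967,0.13,0,0,-0.848,0.3, 0.873,-0.967,0.13,0,0,-0.848,0.3, 0.873,-0.967,0.13,0,0,-0.848,0.3, 0.873,-0.967,0.13,0,0,-0.848,0.3, 0.873,-0.967,0.13,0,0,-0.848,0.3, 0.873,-0.967,0.13,0,0,-0.848,0.3, 0.873,-0.967,0.13,0,0,-0.848,0.3, 0.873,-0.967,0.13,0,0,-0.848,0.3, 0.873,-0.967,0.13,0,0,-0.848,0.3]'; python3 -c "
from h import *
go(.4374,.0607,.14,1.62)"
```

```text
time_s: 2.1
ee_pos: [0.4145, 0.0137, 0.146]
eef_rot: [3.141, 0.0, 1.621]
force: [1.2, -1.4, 0.4]
grip_width: 0.061
grip_force: 0.0
shift [0.0916 0.0504 0.012 ] turn [0.0006 0.0001 0.0006] | t 2.1 pos [0.4145 0.0137 0.146 ] rot [3.141 0.    1.621] q6 -0.11 F [ 1.2 -1.4  0.4] w 0.061 g 0.0
```

```bash
python3 -m pendant '[0.092,0.05,0.012,0,0,0,0.3, 0.092,0.05,0.012,0,0,0,0.3, 0.092,0.05,0.012,0,0,0,0.3, 0.092,0.05,0.012,0,0,0,0.3]'; python3 -c "
from h import *
go(.4374,.0607,.0375,1.62)
cs=[vision.camera('top'),vision.camera('side')]
for c in cs: cv2.imwrite('pics/g_%d.png'%(c is cs[0]),c['pixels'][:,:,::-1])
c=cs[1];k=5;x0,y0=290,170
im=cv2.resize(c['pixels'][y0:y0+120,x0:x0+150,::-1],None,fx=k,fy=k,interpolation=3)
p=status.get_obs()['ee_pos']
for X in [[p[0]+.03,p[1],p[2]],[p[0]-.03,p[1],p[2]],p]: cv2.circle(im,tuple(int(v) for v in (proj(c,X)[0]-[x0,y0]+.5)*k),4,(0,0,255),1)
cv2.imwrite('pics/g5.png',im)"
```

```text
time_s: 2.5
ee_pos: [0.4363, 0.058, 0.14]
eef_rot: [-3.141, 0.0, 1.62]
force: [0.5, 0.2, -0.4]
grip_width: 0.061
grip_force: 0.0
shift [0.0054 0.0024 0.2049] turn [-0.0001  0.0001  0.0002] | t 2.5 pos [0.4363 0.058  0.14  ] rot [-3.141  0.     1.62 ] q6 -0.0 F [ 0.5  0.2 -0.4] w 0.061 g 0.0
```

View pics/g5.png

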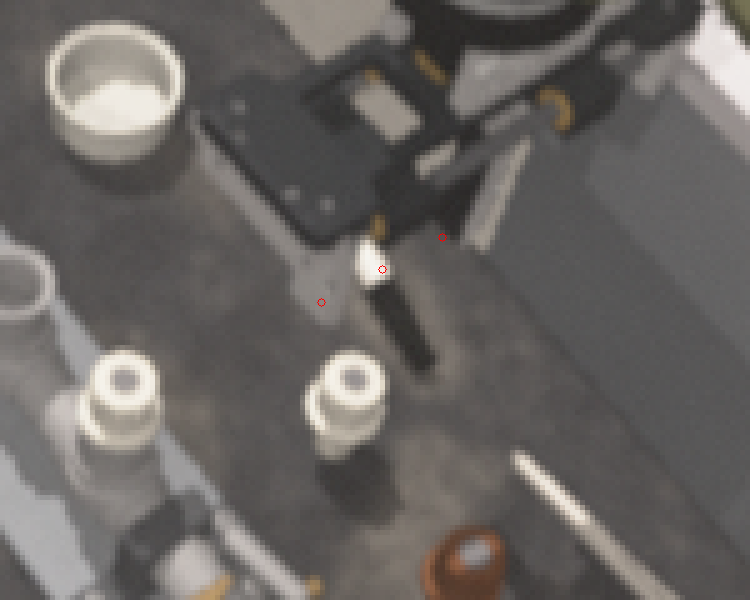

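Side view: the finger tip at (320,315) agrees with its projected spot, and the stopper at (350,390) stands below. Descend and grip.

```bash
python3 -m pendant '[0.005,0.002,0.1,0,0,0,0.3, 0.005,0.002,0.15,0,0,0,0.3, 0.005,0.002,0.18,0,0,0,0.3, 0.005,0.002,0.205,0,0,0,0.3, 0.005,0.002,0.205,0,0,0,0.3, 0.005,0.002,0.205,0,0,0,-1, 0.005,0.002,0.205,0,0,0,-1, 0.005,0.002,0.205,0,0,0,-1, 0.005,0.002,0.205,0,0,0,-1, 0.005,0.002,0.205,0,0,0,-1, 0.005,0.002,0.205,0,0,0,-1, 0.005,0.002,0.205,0,0,0,-1]' 30; python3 -c "
from h import *
go(.4374,.0607,.13,1.62)"
```

```text
time_s: 3.8
ee_pos: [0.4376, 0.0613, 0.0376]
eef_rot: [3.141, -0.0, 1.621]
force: [-0.3, 0.4, 4.0]
grip_width: 0.0247
grip_force: 30.0
shift [-0.0012 -0.0004 -0.1848] turn [ 0.0002 -0.      0.0006] | t 3.8 pos [0.4376 0.0613 0.0376] rot [ 3.141 -0.     1.621] q6 0.01 F [-0.3  0.4  4. ] w 0.0247 g 30.0
```

```bash
python3 -m pendant '[0,0,-0.08,0,0,0,-1, 0,0,-0.16,0,0,0,-1, 0,0,-0.185,0,0,0,-1, 0,0,-0.185,0,0,0,-1, 0,0,-0.185,0,0,0,-1]'; python3 - <<'E'
from h import *
cs=[vision.camera('top'),vision.camera('side')]
go(.4257,-.1387,.13,1.62)
p=status.get_obs()['ee_pos']
for c,(x0,y0) in zip(cs,((170,170),(290,170))):
    k=5;im=cv2.resize(c['pixels'][y0:y0+120,x0:x0+150,::-1],None,fx=k,fy=k,interpolation=3)
    for z,r,col in((-.0375,.009,(0,0,255)),(-.0035,.017,(0,255,0))):
        cv2.polylines(im,[np.int32((proj(c,ring(p[0],p[1],p[2]+z,r))-[x0,y0]+.5)*k)],True,col,1)
    cv2.imwrite(f'pics/h_{x0}.png',im)
E
```

```text
time_s: 4.3
ee_pos: [0.4371, 0.0613, 0.1291]
eef_rot: [-3.141, 0.0, 1.621]
force: [-0.1, 1.0, -0.8]
grip_width: 0.0248
grip_force: 30.0
shift [-0.3983 -0.0423 -0.0027] turn [-0.0014  0.      0.0006] | t 4.4 pos [0.4368 0.0612 0.1286] rot [-3.139  0.     1.621] q6 0.01 F [ 0.5  0.2 -0.9] w 0.0247 g 30.0
```

View pics/h_290.png

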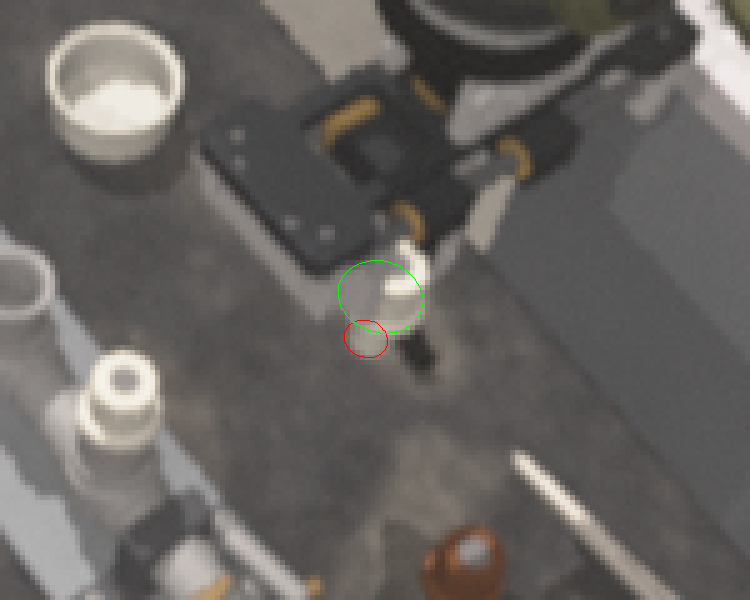

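Held upright, with the tip at (367,345) as modelled. Move to the pot.

```bash
python3 -m pendant '[-0.1,-0.01,0,0,0,0,-1, -0.2,-0.02,0,0,0,0,-1, -0.3,-0.03,0,0,0,0,-1, -0.398,-0.042,0,0,0,0,-1, -0.398,-0.042,0,0,0,0,-1, -0.398,-0.042,0,0,0,0,-1, -0.398,-0.042,0.05,0,0,0,-1, -0.398,-0.042,0.1,0,0,0,-1, -0.398,-0.042,0.13,0,0,0,-1, -0.398,-0.042,0.156,0,0,0,-1, -0.398,-0.042,0.156,0,0,0,-1, -0.398,-0.042,0.156,0,0,0,-1]'; python3 - <<'E'
from h import *
c=vision.camera('side')
go(.4257,-.1387,.0515,1.62)
p=status.get_obs()['ee_pos']
x0,y0=250,130;k=5;im=cv2.resize(c['pixels'][y0:y0+110,x0:x0+140,::-1],None,fx=k,fy=k,interpolation=3)
for z,r,col in((-.0375,.009,(0,0,255)),(-.0035,.017,(0,255,0))):
    cv2.polylines(im,[np.int32((proj(c,ring(p[0],p[1],p[2]+z,r))-[x0,y0]+.5)*k)],True,col,1)
cv2.imwrite(f'pics/dip.png',im)
E
```

```text
time_s: 5.6
ee_pos: [0.4265, -0.1375, 0.0519]
eef_rot: [-3.141, -0.0, 1.622]
force: [-0.5, -0.5, 0.3]
grip_width: 0.0245
grip_force: 30.0
shift [-0.0016 -0.0023  0.0016] turn [0.0002 0.     0.0013] | t 5.65 pos [ 0.4268 -0.1378  0.0523] rot [3.141 0.    1.622] q6 -0.45 F [-0.4 -0.3  0. ] w 0.0247 g 30.0
```

View pics/dip.png

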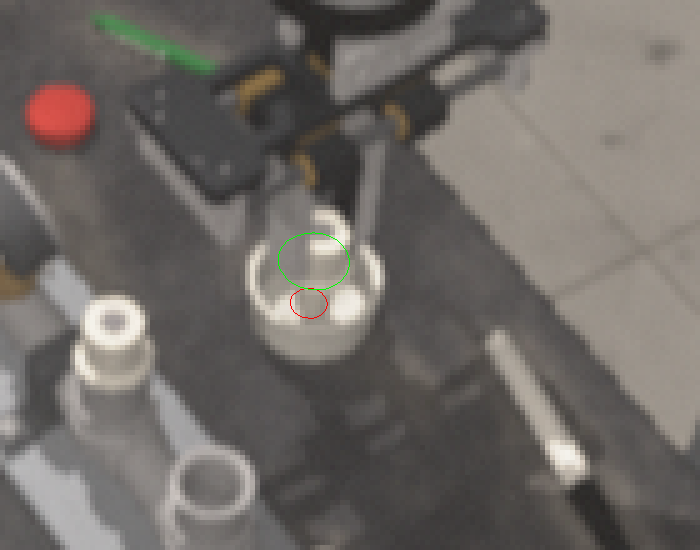

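The tip at (310,303) is inside the pot mouth and touches nothing. Hold briefly, lift, and cross to above the port.

```bash
python3 -m pendant '[0,0,0,0,0,0,-1, 0,0,0,0,0,0,-1, 0,0,-0.08,0,0,0,-1, 0,0,-0.16,0,0,0,-1, 0,0,-0.225,0,0,0,-1, 0.05,0.06,-0.225,0,0,0,-1, 0.1,0.12,-0.225,0,0,0,-1, 0.15,0.18,-0.225,0,0,0,-1, 0.19,0.253,-0.225,0,0,0,-1, 0.19,0.253,-0.225,0,0,0,-1, 0.19,0.253,-0.225,0,0,0,-1]'; python3 - <<'E'
from h import *
go(.5496,-.0368,.130,1.62)
cs=[vision.camera('side'),vision.camera('top')]
p=status.get_obs()['ee_pos']
ims=[]
for c,(x0,y0) in zip(cs,((250,150),(220,160))):
    k=4;im=cv2.resize(c['pixels'][y0:y0+120,x0:x0+95,::-1],None,fx=k,fy=k,interpolation=3)
    for z,r,col in((-.0375,.009,(0,0,255)),(-.0035,.017,(0,255,0))):
        cv2.polylines(im,[np.int32((proj(c,ring(p[0],p[1],p[2]+z,r))-[x0,y0]+.5)*k)],True,col,1)
    cv2.polylines(im,[np.int32((proj(c,ring(.5496,-.0368,.094,.0185))-[x0,y0]+.5)*k)],True,(255,0,0),1)
    ims.append(im)
cv2.imwrite(f'pics/port.png',np.hstack(ims))
E
```

```text
time_s: 6.75
ee_pos: [0.5479, -0.037, 0.164]
eef_rot: [-3.141, -0.0, 1.622]
force: [-0.6, -0.3, -1.1]
grip_width: 0.0247
grip_force: 30.0
shift [0.0003 0.0035 0.0681] turn [-0.0005 -0.      0.0012] | t 6.75 pos [ 0.5479 -0.037   0.164 ] rot [-3.141 -0.     1.622] q6 -0.19 F [-0.6 -0.3 -1.1] w 0.0247 g 30.0
```

View pics/port.png

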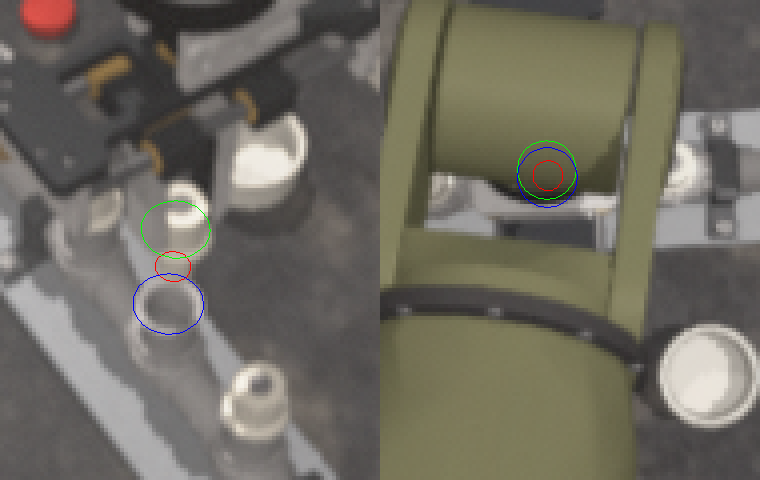

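The stopper hangs over the port: side view tip (175,270), mouth (170,303), offset about 1 mm. Descend into the mouth.

```bash
python3 -m pendant '[0,0.0035,0.04,0,0,0,-1, 0,0.0035,0.06,0,0,0,-1, 0,0.0035,0.07,0,0,0,-1, 0,0.0035,0.08,0,0,0,-1, 0,0.0035,0.09,0,0,0,-1, 0,0.0035,0.1,0,0,0,-1, 0,0.0035,0.1,0,0,0,-1]'; python3 -c "
from h import *
go(.5496,-.0368,.1015,1.62)"
```

```text
time_s: 7.55
ee_pos: [0.5495, -0.0372, 0.1138]
eef_rot: [-3.141, -0.0, 1.621]
force: [-0.1, 0.6, -0.5]
grip_width: 0.0251
grip_force: 30.0
shift [0.0008 0.0002 0.0247] turn [-0.0005 -0.0001  0.0005] | t 7.55 pos [ 0.5495 -0.0372  0.1138] rot [-3.141 -0.     1.621] q6 -0.18 F [-0.1  0.6 -0.5] w 0.0251 g 30.0
```

No contact force and it is 18 mm in. Continue down until it pushes on the rim.

```bash
python3 -m pendant '[0,0,0.008,0,0,0,-1, 0,0,0.014,0,0,0,-1, 0,0,0.018,0,0,0,-1, 0,0,0.022,0,0,0,-1, 0,0,0.025,0,0,0,-1, 0,0,0.027,0,0,0,-1, 0,0,0.027,0,0,0,-1]'; python3 -c "
from h import *
go(.5496,-.0368,.1015,1.62)"
```

```text
time_s: 8.25
ee_pos: [0.5499, -0.0372, 0.1016]
eef_rot: [3.141, 0.0, 1.621]
force: [-3.6, -0.2, 7.4]
grip_width: 0.0251
grip_force: 30.0
shift [ 0.0009 -0.0006  0.0002] turn [0.0003 0.     0.0005] | t 8.25 pos [ 0.5499 -0.0372  0.1016] rot [3.141 0.    1.621] q6 -0.18 F [-3.6 -0.2  7.4] w 0.0251 g 30.0
```

```bash
python3 -m pendant '[0,0,0.003,0,0,0,-1, 0,0,0.006,0,0,0,-1, 0,0,0.009,0,0,0,-1, 0,0,0.009,0,0,0,-1]'; python3 -c "
from h import *
go(.5496,-.0368,.1015,1.62)"
```

```text
time_s: 8.65
ee_pos: [0.5504, -0.0375, 0.1]
eef_rot: [3.139, 0.001, 1.621]
force: [-16.8, 0.6, 37.1]
grip_width: 0.0249
grip_force: 30.1
shift [ 0.0015 -0.0015 -0.003 ] turn [0.0017 0.0007 0.0007] | t 8.65 pos [ 0.5504 -0.0375  0.1   ] rot [3.139e+00 1.000e-03 1.621e+00] q6 -0.18 F [-16.8   0.6  37.1] w 0.0249 g 30.1
```

Home: 37 N push with the flange on the rim and TCP at the expected height. Relax, release, lift, and compute the move to the screw.

```bash
python3 -m pendant '[0,0,-0.007,0,0,0,-1, 0,0,-0.007,0,0,0,0.3, 0,0,-0.007,0,0,0,0.3, 0,0,-0.007,0,0,0,0.3, 0,0,-0.007,0,0,0,0.3, 0,0,-0.06,0,0,0,0.3, 0,0,-0.13,0,0,0,0.3, 0,0,-0.15,0,0,0,0.3, 0,0,-0.15,0,0,0,0.3]'; python3 - <<'E'
from h import *
go(.5415,.128,.165,1.72)
c=vision.camera('side')
x0,y0=250,150;k=4;im=cv2.resize(c['pixels'][y0:y0+150,x0:x0+140,::-1],None,fx=k,fy=k,interpolation=3)
cv2.polylines(im,[np.int32((proj(c,ring(.5496,-.0368,.122,.013))-[x0,y0]+.5)*k)],True,(0,255,0),1)
for a in (1.72,):
  for z in(.09,.116):
    P=np.array([[.5415+d*np.cos(a),.128+d*np.sin(a),z] for d in(-.02,.02)])
    cv2.polylines(im,[np.int32((proj(c,P)-[x0,y0]+.5)*k)],False,(255,0,255),1)
cv2.imwrite('pics/home.png',im)
E
```

```text
time_s: 9.55
ee_pos: [0.5504, -0.0373, 0.1725]
eef_rot: [3.139, 0.0, 1.621]
force: [0.5, -0.1, 0.2]
grip_width: 0.0613
grip_force: 0.0
shift [ 0.3311 -0.0012  0.0148] turn [ 0.0015  0.0004 -0.0631] | t 9.55 pos [ 0.5504 -0.0373  0.1725] rot [3.139 0.    1.621] q6 -0.18 F [ 0.5 -0.1  0.2] w 0.0613 g 0.0
```

View pics/home.png

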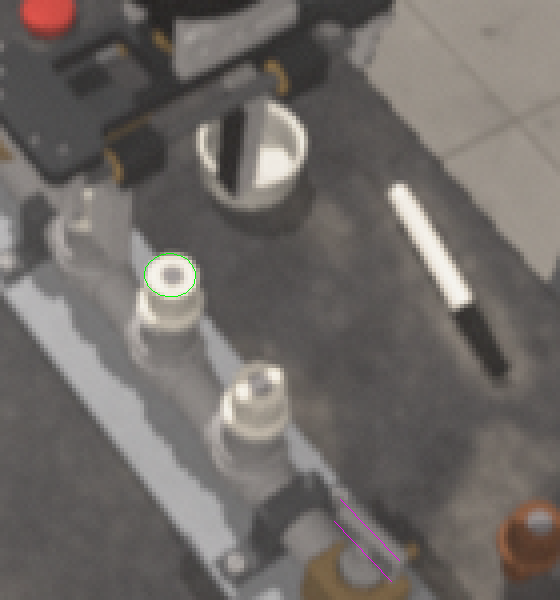

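The stopper is home at (170,275), level with its neighbours, and the pot stands. The wing lies at (370,530) along the predicted line. Move over the screw.

```bash
python3 -m pendant '[0.1,0,0,0,0,-0.063,0.1, 0.2,0,0,0,0,-0.063,0.1, 0.3,0,0,0,0,-0.063,0.1, 0.331,-0.001,0.015,0,0,-0.063,0.1, 0.331,-0.001,0.015,0,0,-0.063,0.1, 0.331,-0.001,0.015,0,0,-0.063,0.1, 0.331,-0.001,0.015,0,0,-0.063,0.1]'; python3 - <<'E'
from h import *
go(.5415,.128,.0925,1.72)
E
```

```text
time_s: 10.3
ee_pos: [0.5411, 0.1267, 0.1635]
eef_rot: [-3.141, 0.0, 1.718]
force: [-0.0, 0.1, 0.2]
grip_width: 0.0517
grip_force: 0.0
shift [0.0025 0.0013 0.1419] turn [-0.0005  0.0001 -0.001 ] | t 10.3 pos [0.5411 0.1267 0.1635] rot [-3.141  0.     1.718] q6 0.02 F [-0.   0.1  0.2] w 0.0517 g 0.0
```

```bash
python3 -m pendant '[0.0025,0.001,0.06,0,0,0,0.1, 0.0025,0.001,0.1,0,0,0,0.1, 0.0025,0.001,0.13,0,0,0,0.1, 0.0025,0.001,0.142,0,0,0,0.1, 0.0025,0.001,0.142,0,0,0,0.1, 0.0025,0.001,0.142,0,0,0,-1, 0.0025,0.001,0.142,0,0,0,-1, 0.0025,0.001,0.142,0,0,0,-1, 0.0025,0.001,0.142,0,0,0,-1, 0.0025,0.001,0.142,0,0,0,-1, 0.0025,0.001,0.142,0,0,0,-1]' 20; python3 - <<'E'
from h import *
go(.5415,.128,.0925,1.72)
print(status.get_obs()["moment"])
E
```

```text
time_s: 11.4
ee_pos: [0.5416, 0.1294, 0.0931]
eef_rot: [3.141, 0.0, 1.72]
force: [1.5, 0.8, -0.2]
grip_width: 0.0101
grip_force: 19.5
shift [-0.0028 -0.0006  0.0011] turn [ 0.0005  0.     -0.    ] | t 11.4 pos [0.5416 0.1294 0.0931] rot [3.141 0.    1.72 ] q6 0.02 F [ 1.5  0.8 -0.2] w 0.0101 g 19.5
[ 0.07361645 -0.2605275   0.11483986]
```

Wing gripped (10.1 mm, almost no side force). Turn clockwise.

```bash
python3 -m pendant '[0,0,0,0,0,0.08,-1, 0,0,0,0,0,0.16,-1, 0,0,0,0,0,0.24,-1, 0,0,0,0,0,0.32,-1, 0,0,0,0,0,0.4,-1, 0,0,0,0,0,0.48,-1, 0,0,0,0,0,0.56,-1, 0,0,0,0,0,0.64,-1, 0,0,0,0,0,0.72,-1, 0,0,0,0,0,0.8,-1, 0,0,0,0,0,0.8,-1]'; python3 - <<'E'
from h import *
go(.5415,.128,.0925,1.72-1.257)
print(status.get_obs()["moment"])
E
```

```text
time_s: 12.5
ee_pos: [0.5412, 0.1296, 0.0928]
eef_rot: [-3.141, 0.0, 0.461]
force: [-0.6, 2.5, -0.6]
grip_width: 0.0095
grip_force: 19.9
shift [-0.0009  0.003   0.0005] turn [-0.0003  0.     -0.0012] | t 12.5 pos [0.5412 0.1296 0.0928] rot [-3.141  0.     0.461] q6 1.28 F [-0.6  2.5 -0.6] w 0.0095 g 19.9
[ 0.40221996 -0.04263835  0.04510591]
```

Smooth. Regrip half a turn back to keep the last joint in range: open, lift, rotate −180° in two calls.

```bash
python3 -m pendant '[0,0,0,0,0,0,0.1, 0,0,0,0,0,0,0.1, 0,0,0,0,0,0,0.1, 0,0,-0.07,0,0,0,0.1, 0,0,-0.09,0,0,0,0.1, 0,0,-0.09,0,0,0,0.1]'; python3 -m pendant '[0,0,0,0,0,-1,0.1, 0,0,0,0,0,-1,0.1, 0,0,0,0,0,-1,0.1, 0,0,0,0,0,-1,0.1, 0,0,0,0,0,-1,0.1, 0,0,0,0,0,-1,0.1, 0,0,0,0,0,-1,0.1, 0,0,0,0,0,-1,0.1, 0,0,0,0,0,-1,0.1, 0,0,0,0,0,-1,0.1, 0,0,0,0,0,-1,0.1, 0,0,0,0,0,-1,0.1]'; python3 -m pendant '[0,0,0,0,0,-1,0.1, 0,0,0,0,0,-1,0.1, 0,0,0,0,0,-1,0.1, 0,0,0,0,0,-1,0.1, 0,0,0,0,0,-1,0.1, 0,0,0,0,0,-1,0.1, 0,0,0,0,0,-1,0.1, 0,0,0,0,0,-1,0.1, 0,0,0,0,0,-1,0.1, 0,0,0,0,0,-1,0.1, 0,0,0,0,0,-1,0.1, 0,0,0,0,0,-1,0.1]'; python3 - <<'E'
from h import *
go(.5413,.1294,.0925,.461+np.pi)
E
```

```text
time_s: 13.1
ee_pos: [0.5421, 0.1294, 0.1393]
eef_rot: [3.141, -0.003, 0.464]
force: [-0.8, -0.4, 1.1]
grip_width: 0.0511
grip_force: 0.0
time_s: 14.3
ee_pos: [0.5409, 0.1292, 0.1366]
eef_rot: [-3.14, -0.0, 2.035]
force: [-0.1, 0.6, -0.1]
grip_width: 0.0516
grip_force: 0.0
time_s: 15.5
ee_pos: [0.5411, 0.1293, 0.1371]
eef_rot: [3.141, -0.001, -2.679]
force: [0.6, -0.7, 0.5]
grip_width: 0.0513
grip_force: 0.0
shift [-0.0006 -0.0001  0.0892] turn [ 0.0002 -0.0005  0.0007] | t 15.5 pos [0.5411 0.1293 0.1371] rot [ 3.141e+00 -1.000e-03 -2.679e+00] q6 -1.86 F [ 0.6 -0.7  0.5] w 0.0513 g 0.0
```

```bash
python3 -m pendant '[0,0,0.05,0,0,0,0.1, 0,0,0.08,0,0,0,0.1, 0,0,0.089,0,0,0,0.1, 0,0,0.089,0,0,0,0.1, 0,0,0.089,0,0,0,-1, 0,0,0.089,0,0,0,-1, 0,0,0.089,0,0,0,-1, 0,0,0.089,0,0,0,-1, 0,0,0.089,0,0,0,-1, 0,0,0.089,0,0,0,-1]' 20; python3 -m pendant '[0,0,0,0,0,0.08,-1, 0,0,0,0,0,0.16,-1, 0,0,0,0,0,0.24,-1, 0,0,0,0,0,0.32,-1, 0,0,0,0,0,0.4,-1, 0,0,0,0,0,0.48,-1, 0,0,0,0,0,0.56,-1, 0,0,0,0,0,0.64,-1, 0,0,0,0,0,0.72,-1, 0,0,0,0,0,0.78,-1, 0,0,0,0,0,0.78,-1]'; python3 - <<'E'
from h import *
go(.5413,.1294,.0925,2.22-np.pi*2)
print(status.get_obs()["moment"])
E
```

```text
time_s: 16.5
ee_pos: [0.5412, 0.1296, 0.0935]
eef_rot: [3.141, 0.0, -2.679]
force: [-0.7, 0.9, 2.6]
grip_width: 0.0103
grip_force: 20.0
time_s: 17.6
ee_pos: [0.5413, 0.1299, 0.0933]
eef_rot: [3.141, -0.001, 2.378]
force: [0.6, 5.3, -1.4]
grip_width: 0.0101
grip_force: 20.0
shift [-0.0007 -0.0007  0.0016] turn [ 0.0004 -0.0004  0.1006] | t 17.6 pos [0.5413 0.1299 0.0933] rot [ 3.141e+00 -1.000e-03  2.378e+00] q6 -0.64 F [ 0.6  5.3 -1.4] w 0.0101 g 20.0
[ 1.10586922 -0.22572046  0.03082361]
```

```bash
for i in 1; do python3 -m pendant '[0,0,0,0,0,0.03,-1, 0,0,0,0,0,0.06,-1, 0,0,0,0,0,0.08,-1, 0,0,0,0,0,0.08,-1]'; python3 -c "
from station import status;print(status.get_obs()['moment'])"; python3 -m pendant '[0,0,0,0,0,0.01,-1, 0,0,0,0,0,0.02,-1, 0,0,0,0,0,0.03,-1, 0,0,0,0,0,0.03,-1]';python3 -c "
from station import status;print(status.get_obs()['moment'])"; done
```

```text
time_s: 18.0
ee_pos: [0.5413, 0.1299, 0.0933]
eef_rot: [3.141, -0.001, 2.256]
force: [1.6, 5.1, -3.0]
grip_width: 0.01
grip_force: 20.0
[ 1.18407271 -0.301479   -0.05706443]
time_s: 18.4
ee_pos: [0.5413, 0.1299, 0.0933]
eef_rot: [3.141, -0.001, 2.21]
force: [1.0, 6.0, -2.6]
grip_width: 0.0102
grip_force: 20.0
[ 1.15537232 -0.29582095  0.22498373]
```

```bash
python3 -m pendant '[0,0,0,0,0,0.015,-1, 0,0,0,0,0,0.03,-1, 0,0,0,0,0,0.03,-1]'; python3 -c "
from station import status;print(status.get_obs()['moment'])"; python3 -m pendant '[0,0,0,0,0,0.015,-1, 0,0,0,0,0,0.03,-1, 0,0,0,0,0,0.03,-1]';python3 -c "
from station import status;print(status.get_obs()['moment'])"
```

```text
time_s: 18.7
ee_pos: [0.5413, 0.1299, 0.0933]
eef_rot: [3.141, -0.0, 2.163]
force: [0.5, 4.8, -2.2]
grip_width: 0.0102
grip_force: 20.8
[ 1.03593708 -0.28942547  0.38353554]
time_s: 19.0
ee_pos: [0.5414, 0.1297, 0.0933]
eef_rot: [3.141, -0.0, 2.114]
force: [1.7, 6.3, -2.2]
grip_width: 0.011
grip_force: 21.8
[ 1.00569401 -0.41841983  0.51925294]
```

Seated: past yaw ≈2.22 the moment climbs to 0.5 N m and the pads skew. Back off to yaw 2.22+1.57=3.79.

```bash
python3 -m pendant '[0,0,0,0,0,-0.08,-1, 0,0,0,0,0,-0.16,-1, 0,0,0,0,0,-0.24,-1, 0,0,0,0,0,-0.32,-1, 0,0,0,0,0,-0.4,-1, 0,0,0,0,0,-0.48,-1, 0,0,0,0,0,-0.56,-1, 0,0,0,0,0,-0.64,-1, 0,0,0,0,0,-0.72,-1, 0,0,0,0,0,-0.8,-1, 0,0,0,0,0,-0.86,-1, 0,0,0,0,0,-0.9,-1]'; python3 -m pendant '[0,0,0,0,0,-0.08,-1, 0,0,0,0,0,-0.14,-1, 0,0,0,0,0,-0.17,-1, 0,0,0,0,0,-0.17,-1, 0,0,0,0,0,-0.17,-1, 0,0,0,0,0,-0.17,-1]'; python3 - <<'E'
from h import *
go(.5413,.1294,.0925,3.79)
print(status.get_obs()["moment"])
cs=[vision.camera('side'),vision.camera('top')]
ims=[cv2.resize(c['pixels'][y0:y0+150,x0:x0+95,::-1],None,fx=4,fy=4,interpolation=3) for c,(x0,y0) in zip(cs,((275,160),(220,160)))]
cv2.imwrite('pics/end.png',np.hstack(ims))
E
```

```text
time_s: 20.2
ee_pos: [0.5414, 0.1296, 0.0935]
eef_rot: [3.141, 0.001, -2.751]
force: [0.3, 3.4, 0.4]
grip_width: 0.0097
grip_force: 20.0
time_s: 20.8
ee_pos: [0.5414, 0.1296, 0.0935]
eef_rot: [3.142, 0.001, -2.491]
force: [0.1, 5.9, 1.2]
grip_width: 0.0094
grip_force: 20.0
shift [ 0.0004 -0.0001  0.0021] turn [0.     0.0003 0.0017] | t 20.8 pos [0.5414 0.1296 0.0935] rot [ 3.142e+00  1.000e-03 -2.491e+00] q6 -2.05 F [0.1 5.9 1.2] w 0.0094 g 20.0
[ 1.16695952 -0.21055901  0.06134652]
```

View pics/end.png

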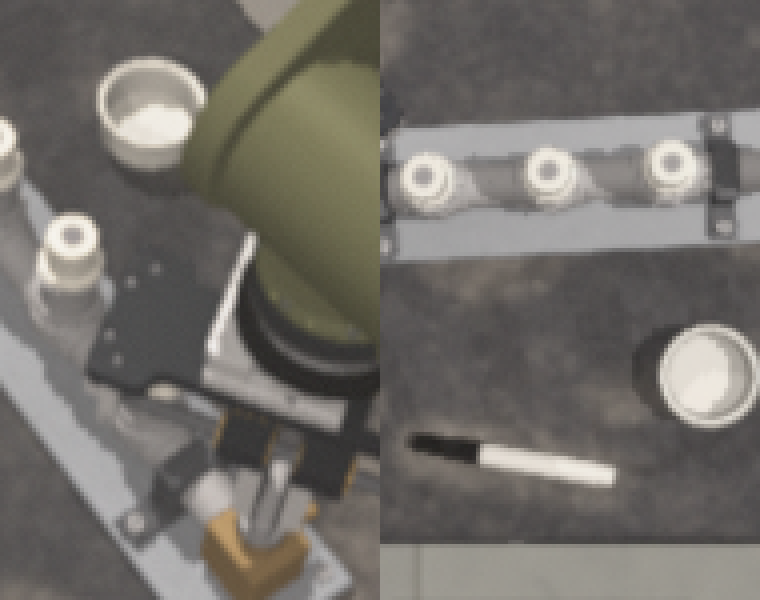

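The three stoppers are level in a row, with ours in the middle at (548,172) in the top view. The pot stands at (710,375) and the fingers grip the wing at (270,500), a quarter turn off the seat. Handing in.

```bash
python3 -c "
from station import order;print(order.hand_in())"
```

```text
the job is handed in; nothing more can be done
None
```

The job is handed in (no verdict was returned): the stopper was dipped and pushed home in the middle port, and the thumbscrew was seated, backed off a quarter turn and is still gripped; the pot was last seen standing in place, and the beaker and wash bottle were not touched.

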